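Load the objective carrier in turret order

TASK

The four microscope objectives on their pot bases on the white tray stand in the order in which they belong on the microscope's turret. Move them into the wells of the grey carrier, one to a well and in the same left-to-right order as seen from the robot, each standing upright on the floor of its well. They are delicate optics: do not tip them over, and set them down instead of dropping them.

Things in the scene. Friction and masses are not known exactly. Their poses are not given: they have to be found in the camera images.
- objective_red (a point): Loose microscope objective, red colour code (lowest power), upright, lens end up: round, 60 mm tall, about 130 g. From the bottom: brass thread 25 mm wide, 5 mm high (it stands on this); satin barrel 32 mm wide up to 32 mm; red band and sloping red shoulder up to 40 mm; satin nose 19 mm wide. Point: on its axis, half-way up (30 mm above its bottom), where it can be gripped. z: up along the axis.
- objective_yellow (a point): Loose microscope objective, yellow colour code (low power), upright, lens end up: round, 64 mm tall, about 160 g. From the bottom: brass thread 25 mm wide, 5 mm high (it stands on this); satin barrel 32 mm wide up to 36 mm; yellow band and sloping yellow shoulder up to 44 mm; satin nose 19 mm wide. Point: on its axis, half-way up (32 mm above its bottom), where it can be gripped. z: up along the axis.
- objective_green (a point): Loose microscope objective, green colour code (medium power), upright, lens end up: round, 68 mm tall, about 190 g. From the bottom: brass thread 25 mm wide, 5 mm high (it stands on this); satin barrel 32 mm wide up to 40 mm; green band and sloping green shoulder up to 48 mm; satin nose 19 mm wide. Point: on its axis, half-way up (34 mm above its bottom), where it can be gripped. z: up along the axis.
- objective_blue (a point): Loose microscope objective, blue colour code (high power), upright, lens end up: round, 72 mm tall, about 240 g. From the bottom: brass thread 25 mm wide, 5 mm high (it stands on this); satin barrel 32 mm wide up to 44 mm; blue band and sloping blue shoulder up to 52 mm; satin nose 19 mm wide. Point: on its axis, half-way up (36 mm above its bottom), where it can be gripped. z: up along the axis.
- pot_red: Base of the red objective's storage pot, fixed on the white tray: black disc 48 mm wide, 12 mm high, with a red ring; the red objective stands on its flat top at the start. Origin: centre of its underside, z up. It stays, and so keeps showing its objective's place in the first row.
- pot_yellow: Base of the yellow objective's storage pot, fixed on the white tray: black disc 48 mm wide, 12 mm high, with a yellow ring; the yellow objective stands on its flat top at the start. Origin: centre of its underside, z up. It stays, and so keeps showing its objective's place in the first row.
- pot_green: Base of the green objective's storage pot, fixed on the white tray: black disc 48 mm wide, 12 mm high, with a green ring; the green objective stands on its flat top at the start. Origin: centre of its underside, z up. It stays, and so keeps showing its objective's place in the first row.
- pot_blue: Base of the blue objective's storage pot, fixed on the white tray: black disc 48 mm wide, 12 mm high, with a blue ring; the blue objective stands on its flat top at the start. Origin: centre of its underside, z up. It stays, and so keeps showing its objective's place in the first row.
- tray: White tray, 72 x 250 mm, 8 mm high, fixed, with the row of pot bases on it at y = +87, +29, -29, -87 mm of its frame (left to right seen from the robot); which pot is where varies. Origin: centre of the underside; x across it, away from the robot; y along it, to the left. Yaw within 0.45 rad. Tray and carrier may change sides.
- carrier: Grey carrier, aluminium ends, 74 x 258 mm plus wire handles, fixed, empty. Row of four round wells 46 mm wide, 4 mm deep, at y = +87, +29, -29, -87 mm of its frame (left to right seen from the robot). Well floor 8, top 12, ends 22 mm above the underside. Origin: centre of the underside; x across it, away from the robot; y along it, to the left. Yaw within 0.45 rad.

How it is judged:
By the outcome, as a careful person would: the job done as asked, in the order asked, and still so for the second after the job is handed in, with the robot touching nothing.
It also fails if it takes over 115 s, if anything falls off the work surface, if the arm or the gripper's body presses on something with over 40 N, if the wrist force passes 120 N, or if a joint passes its speed limit or range.

ROBOT

A 6-joint arm with a two-finger parallel gripper is mounted at the origin on the work surface. World frame = base frame: x ahead of the robot, y to its left, z up, the work surface at z = 0. Lengths are in mm, angles in rad, forces in N, time in s.
With the tool pointing down it reaches from about 375 to 900 mm from the base axis. Payload 3.1 kg.
Tool frame: the origin (TCP) lies midway between the tips of the shut fingers; the grasp point (between the pads) lies 19 mm behind it; z points along the fingers, y is the direction in which the jaws open and shut (so a half turn about z gives the same grasp; the last joint's range is limited). The gripper opens to 85 mm and grips with 20 to 120 N. Pads are 22 mm wide; open, the fingers measure 114 mm over their backs; the gripper's body (76 mm by 85 mm) begins 54 mm behind the grasp point. The pads swing forward as they close: fully open they stand 13 mm farther back than shut.
Start: joints at [0.973, 0.527, 1.433, -0, 1.181, -0.178], TCP at [254.694, 570.725, 231.31] pointing down, gripper open.
Joint ranges: [-3.08, 3.08], [-0.75, 2.2], [0.22, 2.44], [-1.43, 4.57], [0, 2.65], [-2.85, 2.85]. Speed limits (rad/s): [2.79, 2.79, 3.14, 3.14, 3.14, 3.14].

INTERFACE

Orientations are given as [roll, pitch, yaw] about the fixed x, y, z axes, in that order (R = Rz(yaw) Ry(pitch) Rx(roll)).
In Python, from cell import arm gives the robot as it stands. The module is installed in compiled form; this text tells all that it offers.
- The arm moves only by the tool apply_moves, never from a script. Its argument "targets" is a list of rows, each an object of numbers: "dx", "dy", "dz": the shift along the tool's x, y, z in mm; "turn": the turn about the tool's z in rad; "hand": the gripper command: -1 is shut, 1 is fully open, values between are in proportion. In form: [{"dx": .., "dy": .., "dz": .., "turn": .., "hand": ..}, ...]. A call has 1 to 10 rows; each row shifts and turns the commanded pose from where the row before left it, along the tool's axes as they then stand; what a row does not reach is not made up. A row lasts 1/8 s, in which the tool goes at most 62.5 mm and 10.7 degrees, less where a joint would pass 70% of its speed; a pose out of reach is approached as far as the arm can. A call is refused whole if a number of a shift passes 62.5 or a number of a turn 0.188, either way. A call with a gripper value outside its range is refused whole. The fingers move at their own pace and stop on an object; "newtons" is the grip in N (left out, the last holds). Time passes only in rows, so rows that do not move let the fingers close. It gives the time, the measured TCP pose, the force and the opening at its end, in the units of the state.
- arm.get_obs(): the state, without advancing time (a new reading comes with each control period).
- arm.capture(name): name is "scene" or "top" or "wrist"; returns (picture, depth): 420x560x3 uint8, red, green, blue; 420x560 float32, mm along the optical axis (not along the pixel's ray), 0 where there is no reading.
- arm.camera_info(name): a dict with "K" (3x3 intrinsics, pixels), "R" (3x3) and "t" (3): a world point X has camera coordinates R X + t; the wrist camera has in their place "tool_from_camera" (4x4, takes a point from camera to tool coordinates, whose origin is the TCP and whose axes are the flange's). Camera axes: x right, y down, z forward; pixel columns grow to the right and rows downward; lengths in mm; the calibration is good to about 2 mm. The wrist camera is an equidistant fisheye: a pixel r from the principal point sees the ray r / f radians off the axis. A picture is of the moment at which its call begins: read the wrist's pose just before it. camera_info takes no time and is no camera call.
- arm.hand_in(): hands the job in, once; it reports no verdict.
The state is a dict: "t": time; "joint_pos": joint angles; "joint_velocities": joint speeds; "joint_torque": joint torques, N m; "ee_pos": TCP position; "tool_rot": TCP orientation; "ft_force": force on the tool from outside, world axes, zero at the start; "ft_torque": the same for the moment, N m; "finger_gap": finger opening in mm.
Only numpy, scipy, OpenCV 4.12 (cv2) and the standard library are available. Lean on these libraries where they do the work, as an engineer would, in place of code of your own. Each camera call takes 0.05 s, during which the arm holds its last target.

## Working session

There is one attempt and no reset: what is moved stays moved. The work goes in short steps, Python scripts to look and compute and a tool call to move; the robot and the scene stay as the last step left them, time stands still between calls to the robot, and variables do not carry over. Pictures are saved under pics/ and viewed, and the job is handed in when it is done.

Besides the shell and the picture viewer there is one more tool, called after "Request:" as a command line: name --argument value ..., lists and objects as JSON in quotes. apply_moves: Moves the arm, as the interface text tells. Its arguments: {"type":"object","properties":{"targets":{"type":"array"},"newtons":{"type":"number"}},"required":["targets"]}

```bash
mkdir -p pics
python3 - <<'E'
from cell import arm
import cv2,numpy as np
o=arm.get_obs()
print({k:np.round(o[k],3) for k in o})
for n in("scene","top"):
    p,d=arm.capture(n); cv2.imwrite(f"pics/{n}0.png",p[:,:,::-1]); np.savez(f"{n}0.npz",p=p,d=d)
    i=arm.camera_info(n); print(n,{k:np.round(i[k],3).tolist() for k in i})
i=arm.camera_info("wrist");print(i)
E
```

```text
{'t': np.float64(0.0), 'joint_pos': array([ 0.973,  0.528,  1.434, -0.   ,  1.181, -0.178]), 'joint_velocities': array([-0.001,  0.002, -0.001,  0.001,  0.001,  0.   ]), 'joint_torque': array([-0.0000e+00, -4.4236e+01, -1.7802e+01, -0.0000e+00,  9.0000e-03,
        0.0000e+00]), 'ee_pos': array([254.275, 570.138, 230.33 ]), 'tool_rot': array([-3.139, -0.   ,  2.722]), 'ft_force': array([ 0.878, -0.229, -0.113]), 'ft_torque': array([ 0.023, -0.009,  0.008]), 'finger_gap': np.float64(85.386)}
scene {'K': [[399.807, 0.0, 287.183], [0.0, 399.807, 209.856], [0.0, 0.0, 1.0]], 'R': [[-0.021, 1.0, -0.011], [0.876, 0.013, -0.481], [-0.481, -0.02, -0.876]], 't': [-1.415, -428.887, 1064.786]}
top {'K': [[500.792, 0.0, 277.472], [0.0, 500.792, 214.33], [0.0, 0.0, 1.0]], 'R': [[0.021, -0.999, -0.027], [-0.997, -0.019, -0.081], [0.08, 0.029, -0.996]], 't': [1.034, 524.613, 1066.255]}
{'K': array([[325.1922621 ,   0.        , 281.0038084 ],
       [  0.        , 325.1922621 , 205.47845686],
       [  0.        ,   0.        ,   1.        ]]), 'tool_from_camera': array([[ 5.84083974e-04, -9.48090768e-01, -3.17999299e-01,
         8.22239022e+01],
       [ 9.99999617e-01,  7.60861775e-04, -4.31706217e-04,
         3.12679823e-01],
       [ 6.51250189e-04, -3.17998925e-01,  9.48090850e-01,
        -1.43334283e+02],
       [ 0.00000000e+00,  0.00000000e+00,  0.00000000e+00,
         1.00000000e+00]])}
```

View pics/scene0.png

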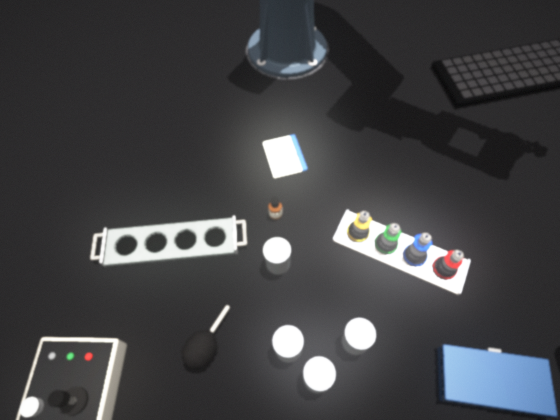

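View pics/top0.png

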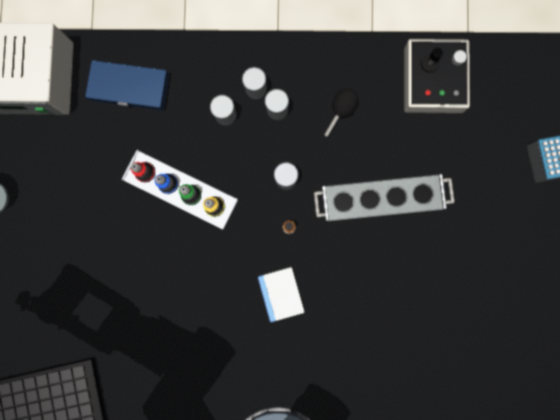

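The top view shows the tray at the left (+y) with red, blue, green, yellow from left to right at about (140,170), (165,182), (188,191) and (212,205). The carrier is at the right, with wells at about (343,202) to (423,194). A white cup at (286,175) and a small brown bottle at (289,227) stand between them.

```bash
cat > h.py <<'E'
import numpy as np,cv2
from cell import arm
def ray(n,uv,z):
    i=arm.camera_info(n);K,R,t=i["K"],i["R"],i["t"]
    uv=np.atleast_2d(uv).astype(float)
    d=(np.c_[uv,np.ones(len(uv))]@np.linalg.inv(K).T)@R
    c=-R.T@t
    return c+d*((z-c[2])/d[:,2])[:,None]
def cloud(n,d):
    i=arm.camera_info(n);K,R,t=i["K"],i["R"],i["t"]
    v,u=np.mgrid[:d.shape[0],:d.shape[1]]
    P=np.stack([(u-K[0,2])/K[0,0]*d,(v-K[1,2])/K[1,1]*d,d],-1)
    return (P-t)@R
E
python3 - <<'E'
from h import *
np.set_printoptions(precision=1,suppress=True)
for n,tb,cb in(("top",(110,245,140,240),(310,460,165,230)),("scene",(325,480,200,300),(85,255,205,275))):
    f=np.load(n+"0.npz");p,d=f["p"],f["d"];W=cloud(n,d)
    hsv=cv2.cvtColor(p,cv2.COLOR_RGB2HSV)
    g=p.min(2)
    # tray
    x0,x1,y0,y1=tb;m=np.zeros(g.shape,np.uint8);m[y0:y1,x0:x1]=(g[y0:y1,x0:x1]>150)*255
    m=cv2.morphologyEx(m,cv2.MORPH_OPEN,np.ones((3,3)))
    c=max(cv2.findContours(m,0,1)[0],key=cv2.contourArea)
    # tray corners via world projection of hull
    w=ray(n,c[:,0],8)[:,:2].astype(np.float32);print(n,"tray rect",cv2.minAreaRect(w))
    for k,(lo,hi) in dict(red=((172,8)),yellow=(18,35),green=(45,85),blue=(105,130)).items():
        H=hsv[...,0];mm=((H>=lo)|(H<=hi)) if lo>hi else (H>=lo)&(H<=hi)
        mm=mm&(hsv[...,1]>100)&(hsv[...,2]>70)
        q=np.zeros(g.shape,bool);q[y0:y1,x0:x1]=mm[y0:y1,x0:x1]
        v,u=np.nonzero(q); P=W[q]; P=P[d[q]>0]
        print(k,len(u),u.mean(),v.mean(),"W med",np.median(P,0),P.min(0),P.max(0))
    # carrier wells
    x0,x1,y0,y1=cb; s=g[y0:y1,x0:x1]; b=((s<70)*255).astype(np.uint8)
    for c in cv2.findContours(b,cv2.RETR_LIST,1)[0]:
        a=cv2.contourArea(c)
        if 150<a<900:
            e=cv2.fitEllipse(c);uv=np.array(e[0])+[x0,y0]
            print("well",a,uv,e[1],ray(n,uv,12)[0],"depthW",W[int(uv[1]),int(uv[0])])
    mm=np.zeros(g.shape,bool);mm[y0:y1,x0:x1]=True
    for (nm,B) in(("tray",tb),("car",cb)):
        x0,x1,y0,y1=B;P=W[y0:y1,x0:x1].reshape(-1,3);dd=d[y0:y1,x0:x1].ravel();P=P[dd>0]
        if nm=="tray":
            for lo,hi in((60,110),):
                q=P[(P[:,2]>lo)&(P[:,2]<hi)];print(nm,len(q),q[:,2].max())
        q=P[(P[:,2]>5)&(P[:,2]<16)];print(nm,len(q),cv2.minAreaRect(q[:,:2].astype(np.float32)),"table z",np.median(P[P[:,2]<5][:,2]))
E
```

```text
top tray rect ((578.0809936523438, 231.9686737060547), (252.7926025390625, 73.61841583251953), 64.9843521118164)
red 135 142.3037037037037 170.82222222222222 W med [608.  301.7  56.7] [595.1 286.1  13.2] [632.3 321.9  73.8]
yellow 135 212.75555555555556 205.14814814814815 W med [536.2 146.3  60.6] [524.8 130.   19.1] [559.9 170.2  77.9]
green 82 188.4878048780488 192.7560975609756 W med [560.2 196.2  65.4] [551.8 188.8  47.3] [579.8 213.6  73.8]
blue 138 165.68115942028984 183.18115942028984 W med [580.2 247.6  68.5] [568.9 234.3  15.1] [609.5 273.3  89.3]
well 208.0 [343.  201.6] (15.997148513793945, 16.675949096679688) [ 555.8 -131.    12. ] depthW [ 557.4 -131.2   10.2]
well 212.5 [369.4 198.9] (16.098356246948242, 16.95167350769043) [ 562.7 -188.5   12. ] depthW [ 565.3 -188.2    7.7]
well 219.0 [395.9 196.1] (16.54308319091797, 16.98433494567871) [ 569.9 -246.    12. ] depthW [ 570.5 -244.5    9.3]
well 228.0 [422.5 193.5] (16.950923919677734, 17.2449951171875) [ 576.6 -303.6   12. ] depthW [ 577.6 -302.    13.7]
tray 627 96.23631735802344
tray 2257 ((577.9852905273438, 238.2482
[... 870 characters left out ...]
 -302.    12. ] depthW [ 577.2 -305.4    8.5]
well 215.0 [155.5 242.4] (14.929801940917969, 18.46062660217285) [ 572.2 -244.9   12. ] depthW [ 570.  -247.3    8.8]
well 214.0 [185.2 239.4] (15.24193000793457, 18.10926628112793) [ 564.9 -187.5   12. ] depthW [ 563.9 -188.1   11.6]
well 201.0 [214.6 236.7] (14.826197624206543, 17.395118713378906) [ 558.2 -130.2   12. ] depthW [ 555.5 -132.1    9.3]
tray 884 96.35558585632958
tray 2460 ((616.8601684570312, 215.47891235351562), (251.5866241455078, 164.403564453125), 67.04005432128906) table z 0.9629162801750337
car 4603 ((566.2029418945312, -211.94708251953125), (76.99249267578125, 276.9413757324219), 6.826623439788818) table z 0.565499676093641
```

Request:
apply_moves --targets '[{"turn": 0.1765},{"turn": 0.1765},{"turn": 0.1765},{"turn": 0.1765},{"turn": 0.1765},{"turn": 0.1765},{"turn": 0.1765},{"turn": 0.1765},{"turn": 0.1765},{}]'

```text
$.targets[0]: bad value
```

Request:
apply_moves --targets '[{"dx": -17,"dy": 40},{"dx": -17,"dy": 45},{"dx": -17,"dy": 50},{"dx": -17,"dy": 50},{"dx": -17,"dy": 50},{"dx": -17,"dy": 50},{"dx": -17,"dy": 50},{"dx": -17,"dy": 50},{"dx": -17,"dy": 30},{"dx": -17,"dy": 21}]'

```text
$.targets[0]: bad value
```

Request:
apply_moves --targets '[{},{},{}]'

```text
$.targets[0]: bad value
```

Request:
apply_moves --targets '[{"dx": 0,"dy": 0,"dz": 0,"turn": 0.1765,"hand": 1},{"dx": 0,"dy": 0,"dz": 0,"turn": 0.1765,"hand": 1},{"dx": 0,"dy": 0,"dz": 0,"turn": 0.1765,"hand": 1},{"dx": 0,"dy": 0,"dz": 0,"turn": 0.1765,"hand": 1},{"dx": 0,"dy": 0,"dz": 0,"turn": 0.1765,"hand": 1},{"dx": 0,"dy": 0,"dz": 0,"turn": 0.1765,"hand": 1},{"dx": 0,"dy": 0,"dz": 0,"turn": 0.1765,"hand": 1},{"dx": 0,"dy": 0,"dz": 0,"turn": 0.1765,"hand": 1},{"dx": 0,"dy": 0,"dz": 0,"turn": 0.1765,"hand": 1},{"dx": 0,"dy": 0,"dz": 0,"turn": 0,"hand": 1}]'

```text
t: 1.35
ee_pos: [254.5, 570.4, 230.8]
tool_rot: [-3.141, 0.001, 1.135]
ft_force: [-0.1, 0.6, 0.1]
finger_gap: 85.1
```

Request:
apply_moves --targets '[{"dx": -17,"dy": 40,"dz": 0,"turn": 0,"hand": 1},{"dx": -17,"dy": 45,"dz": 0,"turn": 0,"hand": 1},{"dx": -17,"dy": 50,"dz": 0,"turn": 0,"hand": 1},{"dx": -17,"dy": 50,"dz": 0,"turn": 0,"hand": 1},{"dx": -17,"dy": 50,"dz": 0,"turn": 0,"hand": 1},{"dx": -17,"dy": 50,"dz": 0,"turn": 0,"hand": 1},{"dx": -17,"dy": 50,"dz": 0,"turn": 0,"hand": 1},{"dx": -17,"dy": 50,"dz": 0,"turn": 0,"hand": 1},{"dx": -17,"dy": 30,"dz": 0,"turn": 0,"hand": 1},{"dx": -17,"dy": 21,"dz": 0,"turn": 0,"hand": 1}]'

```text
t: 2.6
ee_pos: [578.7, 230.4, 230.9]
tool_rot: [-3.142, 0.0, 1.135]
ft_force: [0.0, 0.5, 0.2]
finger_gap: 85.4
```

Request:
apply_moves --targets '[{"dx": 0,"dy": 0,"dz": 0,"turn": 0,"hand": 1},{"dx": 0,"dy": 0,"dz": 0,"turn": 0,"hand": 1}]'

```text
t: 2.85
ee_pos: [577.0, 232.5, 231.1]
tool_rot: [-3.141, 0.0, 1.135]
ft_force: [-0.3, 0.0, 0.2]
finger_gap: 85.6
```

```bash
cat >> h.py <<'E'
from scipy.spatial.transform import Rotation
def wcap(name):
    o=arm.get_obs();p,d=arm.capture("wrist")
    cv2.imwrite(f"pics/{name}.png",p[:,:,::-1]);np.savez(name+".npz",p=p,d=d,pos=o["ee_pos"],rot=o["tool_rot"])
    return p,d,o["ee_pos"],o["tool_rot"]
def wdir(uv):
    i=arm.camera_info("wrist");K=i["K"];uv=np.atleast_2d(uv).astype(float)
    x=(uv-K[:2,2])/K[0,0];r=np.linalg.norm(x,axis=1,keepdims=True)+1e-9
    return np.c_[x/r*np.sin(r),np.cos(r)]
def wray(uv,z,pos,rot):
    T=arm.camera_info("wrist")["tool_from_camera"];Rt=Rotation.from_euler("xyz",rot).as_matrix()
    d=wdir(uv)@(Rt@T[:3,:3]).T; c=pos+Rt@T[:3,3]
    return c+d*((z-c[2])/d[:,2])[:,None]
def wpix(X,pos,rot):
    i=arm.camera_info("wrist");K=i["K"];T=i["tool_from_camera"];Rt=Rotation.from_euler("xyz",rot).as_matrix()
    c=(((np.atleast_2d(X)-pos)@Rt)-T[:3,3])@T[:3,:3]
    s=np.linalg.norm(c[:,:2],axis=1,keepdims=True);return K[:2,2]+K[0,0]*np.arctan2(s,c[:,2:])*c[:,:2]/s
def go(x,y,z,yaw):
    o=arm.get_obs();p=o["ee_pos"];R=Rotation.from_euler("xyz",[np.pi,0,yaw]).as_matrix()
    print("t",round(float(o["t"]),2),"turn",round(float((o["tool_rot"][2]-yaw+np.pi)%(2*np.pi)-np.pi),4),"then d",np.round(R.T@(np.array([x,y,z])-p),1),"rot",np.round(o["tool_rot"],3),"gap",o["finger_gap"])
TY=-0.437;TC=np.array([578,232.]);CC=np.array([567.3,-216.9]);CY=0.12
def pot(k): return TC+(1.5-k)*58*np.array([-np.sin(TY),np.cos(TY)])
def well(k): return CC+(1.5-k)*58*np.array([-np.sin(CY),np.cos(CY)])
E
python3 - <<'E'
from h import *
np.set_printoptions(precision=1,suppress=True)
p,d,pos,rot=wcap("w1")
q=p.copy()
for k,(h,c) in enumerate(((60,"red"),(72,"blue"),(68,"green"),(64,"yel"))):
    X=np.r_[pot(k),20+h];u=wpix(X,pos,rot)[0];print(c,X,u)
    cv2.circle(q,tuple(int(v) for v in u),4,(255,0,255),1)
cv2.imwrite("pics/w1a.png",q[:,:,::-1])
print(pos,rot)
E
```

```text
red [614.8 310.8  80. ] [283.   94.7]
blue [590.3 258.3  92. ] [282.9 160.6]
green [565.7 205.7  88. ] [282.7 220.5]
yel [541.2 153.2  84. ] [282.5 271.6]
[577.  232.5 231.1] [-3.1  0.   1.1]
```

View pics/w1a.png

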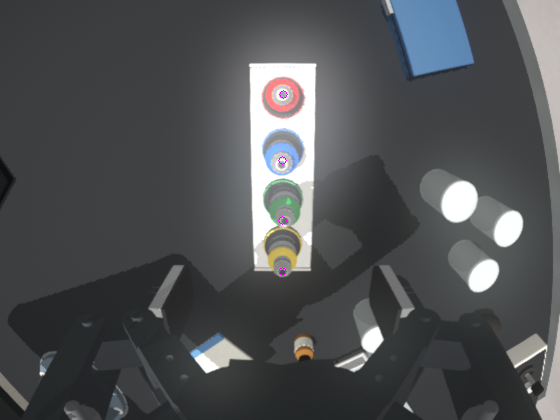

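The wrist view shows the predicted lens tops at (283,95), (283,161), (283,220) and (282,271), each on the nose it was predicted for. The tray model holds, so I'll pick yellow first.

```bash
python3 -c "
from h import *
go(*pot(3),28,1.134)
print([well(k).round(1) for k in range(4)])"
```

```text
t 2.9 turn 0.0012 then d [-87.3   1.4 203.2] rot [-3.141  0.     1.135] gap 85.58516496645069
[array([ 556.9, -130.5]), array([ 563.8, -188.1]), array([ 570.8, -245.7]), array([ 577.7, -303.3])]
```

Request:
apply_moves --newtons 40 --targets '[{"dx": -29,"dy": 0.5,"dz": 0,"turn": 0,"hand": 1},{"dx": -29,"dy": 0.5,"dz": 0,"turn": 0,"hand": 1},{"dx": -29.3,"dy": 0.4,"dz": 10,"turn": 0,"hand": 1},{"dx": 0,"dy": 0,"dz": 40,"turn": 0,"hand": 1},{"dx": 0,"dy": 0,"dz": 40,"turn": 0,"hand": 1},{"dx": 0,"dy": 0,"dz": 40,"turn": 0,"hand": 1},{"dx": 0,"dy": 0,"dz": 35,"turn": 0,"hand": 1},{"dx": 0,"dy": 0,"dz": 25,"turn": 0,"hand": 1},{"dx": 0,"dy": 0,"dz": 13,"turn": 0,"hand": 1},{"dx": 0,"dy": 0,"dz": 0,"turn": 0,"hand": 1}]'

```text
t: 4.15
ee_pos: [541.3, 153.0, 27.8]
tool_rot: [-3.14, 0.001, 1.135]
ft_force: [-0.3, 0.3, 0.4]
finger_gap: 85.5
```

```bash
python3 -c "
from h import *
go(*pot(3),28,1.134)
wcap('w2')
p,d=arm.capture('scene');cv2.imwrite('pics/s2.png',cv2.resize(p[180:320,300:500,::-1],None,fx=4,fy=4))"
```

```text
t 4.15 turn 0.0007 then d [ 0.1 -0.2 -0.2] rot [-3.140e+00  1.000e-03  1.135e+00] gap 85.4916084879296
```

View pics/w2.png

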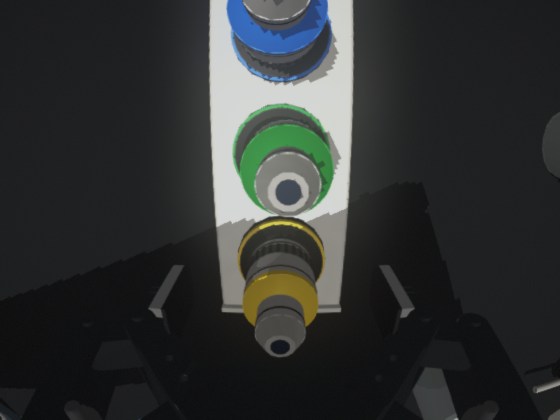

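View pics/s2.png

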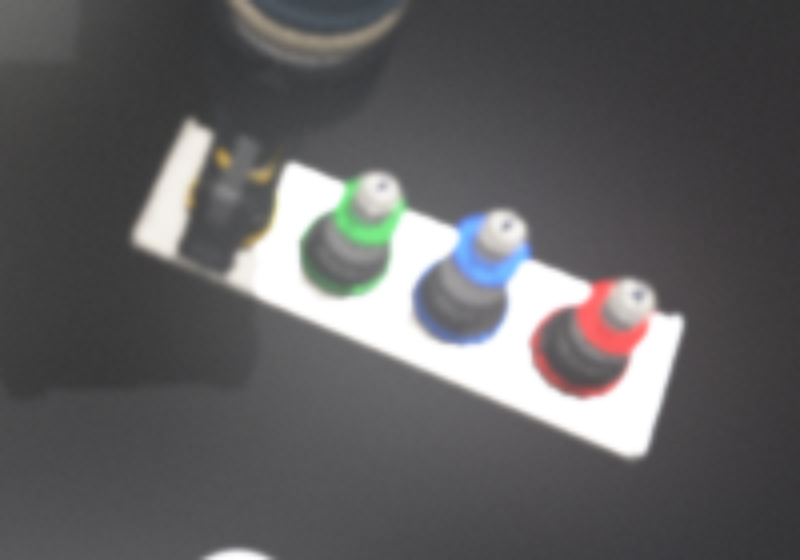

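The yellow nose is at (280,345), midway between the pads at about x=165 and x=395. Closing.

Request:
apply_moves --newtons 40 --targets '[{"dx": 0,"dy": 0,"dz": 0,"turn": 0,"hand": -0.1},{"dx": 0,"dy": 0,"dz": 0,"turn": 0,"hand": -0.2},{"dx": 0,"dy": 0,"dz": 0,"turn": 0,"hand": -0.4},{"dx": 0,"dy": 0,"dz": 0,"turn": 0,"hand": -1},{"dx": 0,"dy": 0,"dz": 0,"turn": 0,"hand": -1},{"dx": 0,"dy": 0,"dz": 0,"turn": 0,"hand": -1},{"dx": 0,"dy": 0,"dz": 0,"turn": 0,"hand": -1},{"dx": 0,"dy": 0,"dz": -3,"turn": 0,"hand": -1},{"dx": 0,"dy": 0,"dz": -10,"turn": 0,"hand": -1},{"dx": 0,"dy": 0,"dz": -20,"turn": 0,"hand": -1}]'

```text
t: 5.5
ee_pos: [541.1, 152.2, 61.1]
tool_rot: [-3.139, 0.001, 1.133]
ft_force: [0.5, 0.1, -2.6]
finger_gap: 31.4
```

Request:
apply_moves --targets '[{"dx": 0,"dy": 0,"dz": -30,"turn": 0,"hand": -1},{"dx": 0,"dy": 0,"dz": -35,"turn": 0,"hand": -1},{"dx": 0,"dy": 0,"dz": -30,"turn": 0,"hand": -1},{"dx": 0,"dy": 0,"dz": -14,"turn": 0,"hand": -1},{"dx": 0,"dy": 0,"dz": 0,"turn": 0,"hand": -1}]'

```text
t: 6.12
ee_pos: [542.2, 152.4, 171.1]
tool_rot: [3.14, -0.001, 1.133]
ft_force: [0.5, -0.6, -2.9]
finger_gap: 30.4
```

```bash
python3 -c "
from h import *
go(*well(3),16,1.691)
wcap('w3')"
```

```text
t 6.12 turn -0.5577 then d [-456.6  -19.4  155.1] rot [ 3.140e+00 -1.000e-03  1.133e+00] gap 30.368385087061448
```

View pics/w3.png

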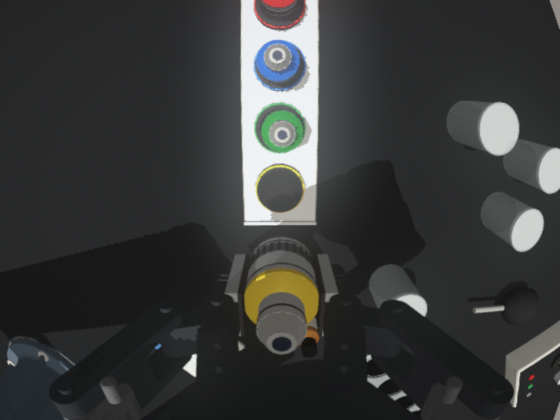

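Yellow is held upright between the pads at about (280,300), and its pot at (280,188) is empty. Over to well 4 (rightmost).

Request:
apply_moves --targets '[{"dx": 0,"dy": 0,"dz": 0,"turn": -0.07,"hand": -1},{"dx": 0,"dy": 0,"dz": 0,"turn": -0.12,"hand": -1},{"dx": 0,"dy": 0,"dz": 0,"turn": -0.15,"hand": -1},{"dx": 0,"dy": 0,"dz": 0,"turn": -0.138,"hand": -1},{"dx": 0,"dy": 0,"dz": 0,"turn": -0.08,"hand": -1},{"dx": -15,"dy": 0,"dz": 0,"turn": 0,"hand": -1},{"dx": -30,"dy": -2,"dz": 0,"turn": 0,"hand": -1},{"dx": -45,"dy": -2,"dz": 0,"turn": 0,"hand": -1},{"dx": -45,"dy": -2,"dz": 0,"turn": 0,"hand": -1},{"dx": -45,"dy": -2,"dz": 0,"turn": 0,"hand": -1}]'

```text
t: 7.42
ee_pos: [555.0, -29.6, 169.4]
tool_rot: [-3.14, -0.0, 1.689]
ft_force: [1.4, 0.9, -2.1]
finger_gap: 31.0
```

Request:
apply_moves --targets '[{"dx": -45,"dy": -2,"dz": 0,"turn": 0,"hand": -1},{"dx": -45,"dy": -2,"dz": 0,"turn": 0,"hand": -1},{"dx": -45,"dy": -2,"dz": 0,"turn": 0,"hand": -1},{"dx": -45,"dy": -2,"dz": 0,"turn": 0,"hand": -1},{"dx": -40,"dy": -2,"dz": 0,"turn": 0,"hand": -1},{"dx": -30,"dy": -1,"dz": 0,"turn": 0,"hand": -1},{"dx": -20,"dy": 0,"dz": 0,"turn": 0,"hand": -1},{"dx": -6,"dy": 0,"dz": 0,"turn": 0,"hand": -1},{"dx": 0,"dy": 0,"dz": 0,"turn": 0,"hand": -1},{"dx": 0,"dy": 0,"dz": 0,"turn": 0,"hand": -1}]'

```text
t: 8.68
ee_pos: [577.6, -301.2, 170.2]
tool_rot: [-3.141, -0.001, 1.692]
ft_force: [-0.5, -0.6, -2.4]
finger_gap: 31.0
```

```bash
python3 -c "
from h import *
go(*well(3),16,1.691)
p,d,pos,rot=wcap('w4')
q=p.copy()
for k in range(4):
    u=wpix(np.r_[well(k),12],pos,rot)[0];print(u.round(1));cv2.circle(q,tuple(int(v) for v in u),4,(255,0,255),1)
cv2.imwrite('pics/w4a.png',q[:,:,::-1])"
```

```text
t 8.68 turn 0.0014 then d [ -2.1  -0.2 154.2] rot [-3.141e+00 -1.000e-03  1.692e+00] gap 30.992320990503032
[281.6   6.3]
[281.5  66.3]
[281.3 128.6]
[281.2 189. ]
```

View pics/w4a.png

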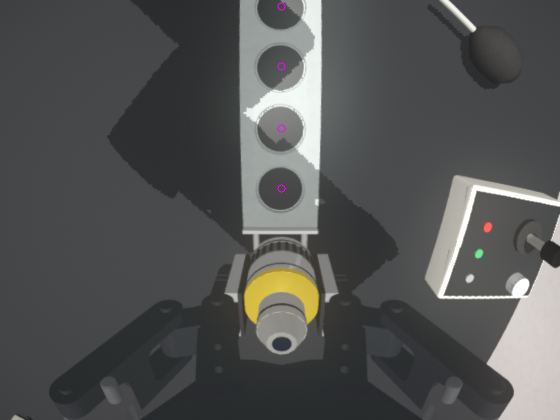

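The predicted well centres, (281,129) and (281,189) among them, sit on the wells. Lowering.

Request:
apply_moves --targets '[{"dx": -2,"dy": 0,"dz": 15,"turn": 0,"hand": -1},{"dx": 0,"dy": 0,"dz": 30,"turn": 0,"hand": -1},{"dx": 0,"dy": 0,"dz": 35,"turn": 0,"hand": -1},{"dx": 0,"dy": 0,"dz": 30,"turn": 0,"hand": -1},{"dx": 0,"dy": 0,"dz": 20,"turn": 0,"hand": -1},{"dx": 0,"dy": 0,"dz": 12,"turn": 0,"hand": -1},{"dx": 0,"dy": 0,"dz": 6,"turn": 0,"hand": -1},{"dx": 0,"dy": 0,"dz": 3,"turn": 0,"hand": -1},{"dx": 0,"dy": 0,"dz": 0,"turn": 0,"hand": -1},{"dx": 0,"dy": 0,"dz": 0,"turn": 0,"hand": -1}]'

```text
t: 9.98
ee_pos: [578.5, -305.0, 20.1]
tool_rot: [3.141, 0.001, 1.691]
ft_force: [0.3, 0.4, -0.9]
finger_gap: 31.0
```

Request:
apply_moves --targets '[{"dx": 0,"dy": 0,"dz": 1,"turn": 0,"hand": -1},{"dx": 0,"dy": 0,"dz": 0,"turn": 0,"hand": -1}]'

```text
t: 10.22
ee_pos: [578.1, -304.6, 18.4]
tool_rot: [3.141, 0.0, 1.691]
ft_force: [0.6, 0.3, -1.5]
finger_gap: 31.0
```

Request:
apply_moves --targets '[{"dx": 0,"dy": 0,"dz": 1,"turn": 0,"hand": -1},{"dx": 0,"dy": 0,"dz": 0,"turn": 0,"hand": -1}]'

```text
t: 10.48
ee_pos: [578.0, -304.6, 17.2]
tool_rot: [-3.141, -0.0, 1.691]
ft_force: [0.1, -0.5, -2.0]
finger_gap: 31.0
```

Request:
apply_moves --targets '[{"dx": 0,"dy": 0,"dz": 1,"turn": 0,"hand": -1},{"dx": 0,"dy": 0,"dz": 0,"turn": 0,"hand": -1}]'

```text
t: 10.72
ee_pos: [578.1, -304.7, 17.0]
tool_rot: [3.142, 0.0, 1.691]
ft_force: [-1.3, 0.9, 4.7]
finger_gap: 31.3
```

Request:
apply_moves --targets '[{"dx": 0,"dy": 0,"dz": 0.7,"turn": 0,"hand": -1},{"dx": 0,"dy": 0,"dz": 0,"turn": 0,"hand": -1}]'

```text
t: 10.98
ee_pos: [578.1, -304.7, 17.0]
tool_rot: [3.141, 0.0, 1.691]
ft_force: [-2.1, 0.1, 7.3]
finger_gap: 31.0
```

Contact at TCP z=17, as expected. Releasing.

Request:
apply_moves --targets '[{"dx": 0,"dy": 0,"dz": -0.7,"turn": 0,"hand": -1},{"dx": 0,"dy": 0,"dz": 0,"turn": 0,"hand": -0.15},{"dx": 0,"dy": 0,"dz": 0,"turn": 0,"hand": 0.1},{"dx": 0,"dy": 0,"dz": 0,"turn": 0,"hand": 0.5},{"dx": 0,"dy": 0,"dz": 0,"turn": 0,"hand": 1},{"dx": 0,"dy": 0,"dz": 0,"turn": 0,"hand": 1},{"dx": 0,"dy": 0,"dz": 0,"turn": 0,"hand": 1},{"dx": 0,"dy": 0,"dz": -5,"turn": 0,"hand": 1},{"dx": 0,"dy": 0,"dz": -15,"turn": 0,"hand": 1},{"dx": 0,"dy": 0,"dz": -30,"turn": 0,"hand": 1}]'

```text
t: 12.22
ee_pos: [577.4, -304.2, 66.6]
tool_rot: [-3.14, -0.002, 1.691]
ft_force: [-0.3, 0.8, 0.6]
finger_gap: 85.8
```

Request:
apply_moves --targets '[{"dx": 0,"dy": 0,"dz": -40,"turn": 0,"hand": 1},{"dx": 0,"dy": 0,"dz": -40,"turn": 0,"hand": 1},{"dx": 0,"dy": 0,"dz": -20,"turn": 0,"hand": 1},{"dx": 0,"dy": 0,"dz": 0,"turn": 0,"hand": 1}]'

```text
t: 12.72
ee_pos: [579.4, -305.5, 169.6]
tool_rot: [3.137, 0.004, 1.691]
ft_force: [-0.6, 0.2, 0.2]
finger_gap: 85.3
```

```bash
python3 -c "
from h import *
wcap('w5')
go(*pot(2),32,1.134)"
```

```text
t 12.78 turn 0.5573 then d [ 457.3 -227.5  135.8] rot [3.140e+00 2.000e-03 1.691e+00] gap 85.2098372139922
```

View pics/w5.png

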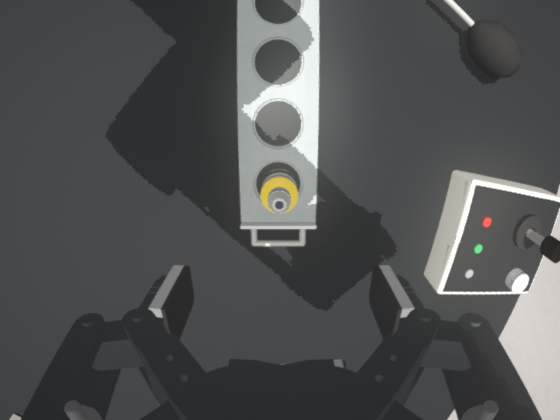

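Yellow stands upright at (279,195), centred in its well. Next is green.

Request:
apply_moves --targets '[{"dx": 0,"dy": 0,"dz": 0,"turn": 0.14,"hand": 1},{"dx": 0,"dy": 0,"dz": 0,"turn": 0.14,"hand": 1},{"dx": 0,"dy": 0,"dz": 0,"turn": 0.14,"hand": 1},{"dx": 0,"dy": 0,"dz": 0,"turn": 0.137,"hand": 1},{"dx": 20,"dy": -10,"dz": 0,"turn": 0,"hand": 1},{"dx": 40,"dy": -20,"dz": 0,"turn": 0,"hand": 1},{"dx": 50,"dy": -25,"dz": 0,"turn": 0,"hand": 1},{"dx": 50,"dy": -25,"dz": 0,"turn": 0,"hand": 1},{"dx": 50,"dy": -25,"dz": 0,"turn": 0,"hand": 1},{"dx": 50,"dy": -25,"dz": 0,"turn": 0,"hand": 1}]'

```text
t: 14.02
ee_pos: [568.5, -10.7, 165.7]
tool_rot: [-3.139, 0.0, 1.137]
ft_force: [0.4, 0.6, 1.4]
finger_gap: 85.6
```

Request:
apply_moves --targets '[{"dx": 50,"dy": -25,"dz": 0,"turn": 0,"hand": 1},{"dx": 50,"dy": -25,"dz": 0,"turn": 0,"hand": 1},{"dx": 47,"dy": -23,"dz": 0,"turn": 0,"hand": 1},{"dx": 30,"dy": -15,"dz": 0,"turn": 0,"hand": 1},{"dx": 15,"dy": -7,"dz": 0,"turn": 0,"hand": 1},{"dx": 5,"dy": -2.5,"dz": 0,"turn": 0,"hand": 1},{"dx": 0,"dy": 0,"dz": 0,"turn": 0,"hand": 1},{"dx": 0,"dy": 0,"dz": 0,"turn": 0,"hand": 1}]'

```text
t: 15.02
ee_pos: [565.2, 204.5, 166.3]
tool_rot: [-3.141, 0.0, 1.133]
ft_force: [-0.1, -0.7, -0.2]
finger_gap: 85.9
```

```bash
python3 -c "
from h import *
go(*pot(2),32,1.134)"
```

```text
t 15.03 turn -0.0011 then d [ 1.400e+00 -1.000e-01  1.343e+02] rot [-3.141  0.     1.133] gap 85.86696603342395
```

Request:
apply_moves --targets '[{"dx": 1.4,"dy": 0,"dz": 20,"turn": 0,"hand": 1},{"dx": 0,"dy": 0,"dz": 40,"turn": 0,"hand": 1},{"dx": 0,"dy": 0,"dz": 35,"turn": 0,"hand": 1},{"dx": 0,"dy": 0,"dz": 25,"turn": 0,"hand": 1},{"dx": 0,"dy": 0,"dz": 14,"turn": 0,"hand": 1},{"dx": 0,"dy": 0,"dz": 0,"turn": 0,"hand": 1},{"dx": 0,"dy": 0,"dz": 0,"turn": 0,"hand": 1}]'

```text
t: 15.9
ee_pos: [566.7, 206.8, 33.3]
tool_rot: [3.14, -0.001, 1.134]
ft_force: [0.2, 0.4, -0.3]
finger_gap: 85.6
```

```bash
python3 -c "
from h import *
go(*pot(2),32,1.134); wcap('w6')"
```

```text
t 15.9 turn -0.0001 then d [-1.4 -0.4  1.3] rot [ 3.140e+00 -1.000e-03  1.134e+00] gap 85.58212510055739
```

View pics/w6.png

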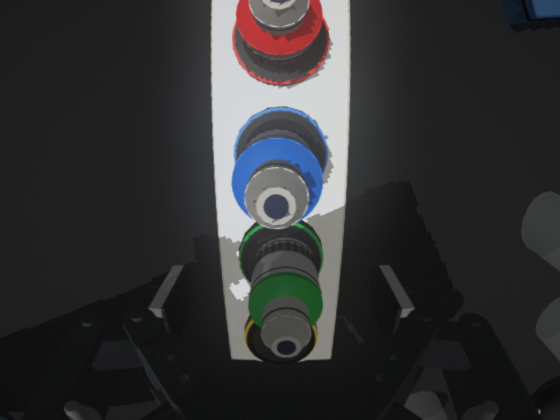

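Green's nose at (287,345) is about 2 mm right of the pads' centre at x=281, which is +y in the tool frame. I'll shift there before closing.

Request:
apply_moves --newtons 40 --targets '[{"dx": -1,"dy": 1.5,"dz": 1,"turn": 0,"hand": 1},{"dx": 0,"dy": 0,"dz": 0,"turn": 0,"hand": -0.1},{"dx": 0,"dy": 0,"dz": 0,"turn": 0,"hand": -0.2},{"dx": 0,"dy": 0,"dz": 0,"turn": 0,"hand": -0.4},{"dx": 0,"dy": 0,"dz": 0,"turn": 0,"hand": -1},{"dx": 0,"dy": 0,"dz": 0,"turn": 0,"hand": -1},{"dx": 0,"dy": 0,"dz": 0,"turn": 0,"hand": -1},{"dx": 0,"dy": 0,"dz": 0,"turn": 0,"hand": -1}]'

```text
t: 16.95
ee_pos: [566.8, 205.5, 31.6]
tool_rot: [3.141, -0.0, 1.134]
ft_force: [0.0, 0.4, 4.2]
finger_gap: 31.2
```

Request:
apply_moves --targets '[{"dx": 0,"dy": 0,"dz": -3,"turn": 0,"hand": -1},{"dx": 0,"dy": 0,"dz": -10,"turn": 0,"hand": -1},{"dx": 0,"dy": 0,"dz": -20,"turn": 0,"hand": -1},{"dx": 0,"dy": 0,"dz": -30,"turn": 0,"hand": -1},{"dx": 0,"dy": 0,"dz": -35,"turn": 0,"hand": -1},{"dx": 0,"dy": 0,"dz": -28,"turn": 0,"hand": -1},{"dx": 0,"dy": 0,"dz": -12,"turn": 0,"hand": -1},{"dx": 0,"dy": 0,"dz": 0,"turn": 0,"hand": -1}]'

```text
t: 17.95
ee_pos: [566.7, 205.5, 169.8]
tool_rot: [3.141, -0.001, 1.134]
ft_force: [0.4, -0.8, -2.8]
finger_gap: 31.1
```

```bash
python3 -c "
from h import *
go(*well(2),20,1.691); wcap('w7')"
```

```text
t 17.95 turn -0.5567 then d [-448.4  -50.1  149.8] rot [ 3.141e+00 -1.000e-03  1.134e+00] gap 31.09219970755985
```

View pics/w7.png

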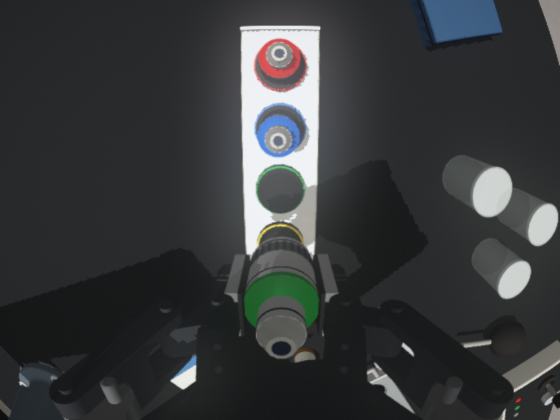

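Green is held upright at about (280,310). Moving it to well 3.

Request:
apply_moves --targets '[{"dx": 0,"dy": 0,"dz": 0,"turn": -0.07,"hand": -1},{"dx": 0,"dy": 0,"dz": 0,"turn": -0.12,"hand": -1},{"dx": 0,"dy": 0,"dz": 0,"turn": -0.15,"hand": -1},{"dx": 0,"dy": 0,"dz": 0,"turn": -0.137,"hand": -1},{"dx": 0,"dy": 0,"dz": 0,"turn": -0.08,"hand": -1},{"dx": -15,"dy": -2,"dz": 0,"turn": 0,"hand": -1},{"dx": -30,"dy": -4,"dz": 0,"turn": 0,"hand": -1},{"dx": -45,"dy": -5,"dz": 0,"turn": 0,"hand": -1},{"dx": -45,"dy": -5,"dz": 0,"turn": 0,"hand": -1},{"dx": -45,"dy": -5,"dz": 0,"turn": 0,"hand": -1}]'

```text
t: 19.25
ee_pos: [566.5, 22.0, 168.4]
tool_rot: [-3.14, -0.0, 1.69]
ft_force: [-0.4, -0.2, -2.6]
finger_gap: 30.8
```

Request:
apply_moves --targets '[{"dx": -45,"dy": -5,"dz": 0,"turn": 0,"hand": -1},{"dx": -45,"dy": -5,"dz": 0,"turn": 0,"hand": -1},{"dx": -45,"dy": -5,"dz": 0,"turn": 0,"hand": -1},{"dx": -45,"dy": -5,"dz": 0,"turn": 0,"hand": -1},{"dx": -38,"dy": -4,"dz": 0,"turn": 0,"hand": -1},{"dx": -28,"dy": -3,"dz": 0,"turn": 0,"hand": -1},{"dx": -16,"dy": -2,"dz": 0,"turn": 0,"hand": -1},{"dx": -6,"dy": 0,"dz": 0,"turn": 0,"hand": -1},{"dx": 0,"dy": 0,"dz": 0,"turn": 0,"hand": -1},{"dx": 0,"dy": 0,"dz": 0,"turn": 0,"hand": -1}]'

```text
t: 20.5
ee_pos: [570.7, -244.0, 169.2]
tool_rot: [-3.141, -0.001, 1.692]
ft_force: [0.1, 0.4, -1.6]
finger_gap: 31.1
```

```bash
python3 -c "
from h import *
go(*well(2),20,1.691)"
```

```text
t 20.5 turn 0.0014 then d [ -1.6  -0.2 149.2] rot [-3.141e+00 -1.000e-03  1.692e+00] gap 31.070093852510308
```

Request:
apply_moves --targets '[{"dx": -1,"dy": 0,"dz": 15,"turn": 0,"hand": -1},{"dx": 0,"dy": 0,"dz": 30,"turn": 0,"hand": -1},{"dx": 0,"dy": 0,"dz": 35,"turn": 0,"hand": -1},{"dx": 0,"dy": 0,"dz": 30,"turn": 0,"hand": -1},{"dx": 0,"dy": 0,"dz": 18,"turn": 0,"hand": -1},{"dx": 0,"dy": 0,"dz": 11,"turn": 0,"hand": -1},{"dx": 0,"dy": 0,"dz": 5,"turn": 0,"hand": -1},{"dx": 0,"dy": 0,"dz": 2,"turn": 0,"hand": -1},{"dx": 0,"dy": 0,"dz": 0,"turn": 0,"hand": -1},{"dx": 0,"dy": 0,"dz": 0,"turn": 0,"hand": -1}]'

```text
t: 21.75
ee_pos: [571.4, -246.6, 24.1]
tool_rot: [3.141, 0.001, 1.691]
ft_force: [0.7, -0.1, -2.8]
finger_gap: 30.8
```

Request:
apply_moves --targets '[{"dx": 0,"dy": 0,"dz": 1,"turn": 0,"hand": -1},{"dx": 0,"dy": 0,"dz": 0,"turn": 0,"hand": -1}]'

```text
t: 22.0
ee_pos: [571.0, -246.3, 22.4]
tool_rot: [3.141, 0.0, 1.691]
ft_force: [-0.3, -0.2, -1.7]
finger_gap: 31.2
```

Request:
apply_moves --targets '[{"dx": 0,"dy": 0,"dz": 1,"turn": 0,"hand": -1},{"dx": 0,"dy": 0,"dz": 0,"turn": 0,"hand": -1}]'

```text
t: 22.25
ee_pos: [570.9, -246.3, 21.2]
tool_rot: [-3.141, -0.0, 1.691]
ft_force: [0.9, 0.0, -3.0]
finger_gap: 31.2
```

Request:
apply_moves --targets '[{"dx": 0,"dy": 0,"dz": 0.7,"turn": 0,"hand": -1},{"dx": 0,"dy": 0,"dz": 0,"turn": 0,"hand": -1}]'

```text
t: 22.5
ee_pos: [570.9, -246.3, 20.5]
tool_rot: [-3.141, -0.0, 1.691]
ft_force: [0.1, 0.5, -2.3]
finger_gap: 30.7
```

Request:
apply_moves --targets '[{"dx": 0,"dy": 0,"dz": 0.7,"turn": 0,"hand": -1},{"dx": 0,"dy": 0,"dz": 0,"turn": 0,"hand": -1}]'

```text
t: 22.75
ee_pos: [570.9, -246.3, 19.8]
tool_rot: [-3.141, -0.0, 1.691]
ft_force: [0.5, 0.7, -1.7]
finger_gap: 31.2
```

Request:
apply_moves --targets '[{"dx": 0,"dy": 0,"dz": 0.7,"turn": 0,"hand": -1},{"dx": 0,"dy": 0,"dz": 0,"turn": 0,"hand": -1}]'

```text
t: 23.0
ee_pos: [571.0, -246.3, 19.6]
tool_rot: [3.142, 0.0, 1.691]
ft_force: [-0.9, 0.8, 1.1]
finger_gap: 30.8
```

Request:
apply_moves --targets '[{"dx": 0,"dy": 0,"dz": 0.5,"turn": 0,"hand": -1},{"dx": 0,"dy": 0,"dz": 0,"turn": 0,"hand": -1}]'

```text
t: 23.25
ee_pos: [571.0, -246.4, 19.6]
tool_rot: [3.141, 0.0, 1.691]
ft_force: [-1.3, 0.5, 5.9]
finger_gap: 30.7
```

Contact at z=19.6, which is the expected height.

Request:
apply_moves --targets '[{"dx": 0,"dy": 0,"dz": -0.5,"turn": 0,"hand": -1},{"dx": 0,"dy": 0,"dz": 0,"turn": 0,"hand": -0.15},{"dx": 0,"dy": 0,"dz": 0,"turn": 0,"hand": 0.1},{"dx": 0,"dy": 0,"dz": 0,"turn": 0,"hand": 0.5},{"dx": 0,"dy": 0,"dz": 0,"turn": 0,"hand": 1},{"dx": 0,"dy": 0,"dz": 0,"turn": 0,"hand": 1},{"dx": 0,"dy": 0,"dz": 0,"turn": 0,"hand": 1},{"dx": 0,"dy": 0,"dz": -5,"turn": 0,"hand": 1},{"dx": 0,"dy": 0,"dz": -15,"turn": 0,"hand": 1},{"dx": 0,"dy": 0,"dz": -30,"turn": 0,"hand": 1}]'

```text
t: 24.5
ee_pos: [570.3, -245.9, 69.6]
tool_rot: [-3.14, -0.001, 1.691]
ft_force: [0.5, -0.0, -0.2]
finger_gap: 85.7
```

Request:
apply_moves --targets '[{"dx": 0,"dy": 0,"dz": -40,"turn": 0,"hand": 1},{"dx": 0,"dy": 0,"dz": -40,"turn": 0,"hand": 1},{"dx": 0,"dy": 0,"dz": -20,"turn": 0,"hand": 1},{"dx": 0,"dy": 0,"dz": 0,"turn": 0,"hand": 1},{"dx": 0,"dy": 0,"dz": 0,"turn": 0,"hand": 1}]'

```text
t: 25.12
ee_pos: [570.4, -245.9, 168.9]
tool_rot: [-3.141, -0.001, 1.691]
ft_force: [-0.2, 0.9, -0.5]
finger_gap: 85.2
```

```bash
python3 -c "
from h import *
wcap('w8')
go(*pot(1),34,1.134)"
```

```text
t 25.18 turn 0.5573 then d [ 465.3 -195.   134.2] rot [-3.140e+00 -1.000e-03  1.691e+00] gap 85.47287100905905
```

View pics/w8.png

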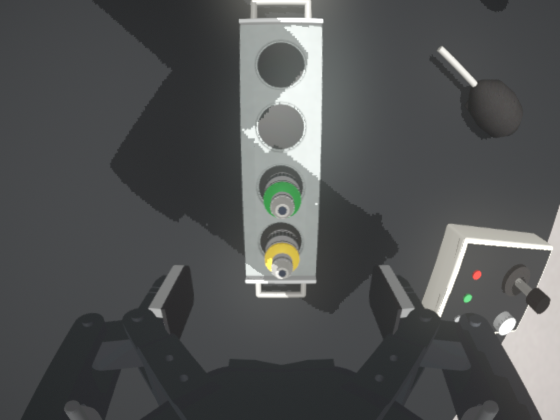

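Green at (281,200) and yellow at (281,260) both stand upright in their wells. Next is blue.

Request:
apply_moves --targets '[{"dx": 0,"dy": 0,"dz": 0,"turn": 0.14,"hand": 1},{"dx": 0,"dy": 0,"dz": 0,"turn": 0.14,"hand": 1},{"dx": 0,"dy": 0,"dz": 0,"turn": 0.14,"hand": 1},{"dx": 0,"dy": 0,"dz": 0,"turn": 0.137,"hand": 1},{"dx": 20,"dy": -9,"dz": 0,"turn": 0,"hand": 1},{"dx": 40,"dy": -17,"dz": 0,"turn": 0,"hand": 1},{"dx": 50,"dy": -21,"dz": 0,"turn": 0,"hand": 1},{"dx": 50,"dy": -21,"dz": 0,"turn": 0,"hand": 1},{"dx": 50,"dy": -21,"dz": 0,"turn": 0,"hand": 1},{"dx": 50,"dy": -21,"dz": 0,"turn": 0,"hand": 1}]'

```text
t: 26.42
ee_pos: [579.8, 39.0, 168.5]
tool_rot: [-3.139, 0.0, 1.137]
ft_force: [0.4, -1.5, 0.3]
finger_gap: 85.5
```

Request:
apply_moves --targets '[{"dx": 50,"dy": -21,"dz": 0,"turn": 0,"hand": 1},{"dx": 50,"dy": -21,"dz": 0,"turn": 0,"hand": 1},{"dx": 50,"dy": -21,"dz": 0,"turn": 0,"hand": 1},{"dx": 33,"dy": -14,"dz": 0,"turn": 0,"hand": 1},{"dx": 17,"dy": -6,"dz": 0,"turn": 0,"hand": 1},{"dx": 5,"dy": -2,"dz": 0,"turn": 0,"hand": 1},{"dx": 0,"dy": 0,"dz": 0,"turn": 0,"hand": 1},{"dx": 0,"dy": 0,"dz": 0,"turn": 0,"hand": 1}]'

```text
t: 27.42
ee_pos: [590.9, 256.1, 169.1]
tool_rot: [-3.141, 0.001, 1.133]
ft_force: [0.2, -1.0, 0.0]
finger_gap: 85.5
```

```bash
python3 -c "
from h import *
go(*pot(1),34,1.134)"
```

```text
t 27.43 turn -0.0012 then d [  1.7  -1.5 135.1] rot [-3.141e+00  1.000e-03  1.133e+00] gap 85.47816287655785
```

Request:
apply_moves --targets '[{"dx": 1,"dy": -1,"dz": 20,"turn": 0,"hand": 1},{"dx": 0,"dy": 0,"dz": 40,"turn": 0,"hand": 1},{"dx": 0,"dy": 0,"dz": 35,"turn": 0,"hand": 1},{"dx": 0,"dy": 0,"dz": 25,"turn": 0,"hand": 1},{"dx": 0,"dy": 0,"dz": 15,"turn": 0,"hand": 1},{"dx": 0,"dy": 0,"dz": 0,"turn": 0,"hand": 1},{"dx": 0,"dy": 0,"dz": 0,"turn": 0,"hand": 1}]'

```text
t: 28.3
ee_pos: [591.3, 258.8, 35.3]
tool_rot: [3.14, -0.001, 1.134]
ft_force: [-0.4, 0.2, 0.3]
finger_gap: 85.7
```

```bash
python3 -c "
from h import *
go(*pot(1),34,1.134); wcap('w9')"
```

```text
t 28.3 turn -0.0001 then d [-0.9 -0.7  1.3] rot [ 3.140e+00 -1.000e-03  1.134e+00] gap 85.66436435026289
```

View pics/w9.png

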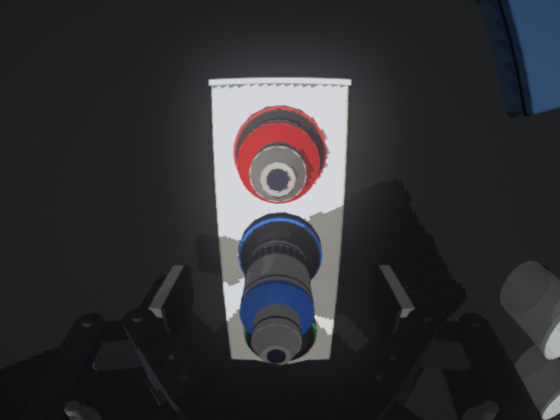

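Blue's nose at (276,352) is about 1.5 mm left of the pads' centre at x=281. Correcting, then gripping.

Request:
apply_moves --newtons 40 --targets '[{"dx": -1,"dy": -1.5,"dz": 1,"turn": 0,"hand": 1},{"dx": 0,"dy": 0,"dz": 0,"turn": 0,"hand": -0.1},{"dx": 0,"dy": 0,"dz": 0,"turn": 0,"hand": -0.2},{"dx": 0,"dy": 0,"dz": 0,"turn": 0,"hand": -0.4},{"dx": 0,"dy": 0,"dz": 0,"turn": 0,"hand": -1},{"dx": 0,"dy": 0,"dz": 0,"turn": 0,"hand": -1},{"dx": 0,"dy": 0,"dz": 0,"turn": 0,"hand": -1},{"dx": 0,"dy": 0,"dz": 0,"turn": 0,"hand": -1}]'

```text
t: 29.35
ee_pos: [588.9, 258.6, 33.5]
tool_rot: [3.141, -0.0, 1.134]
ft_force: [0.8, -0.1, 3.5]
finger_gap: 31.4
```

Request:
apply_moves --targets '[{"dx": 0,"dy": 0,"dz": -3,"turn": 0,"hand": -1},{"dx": 0,"dy": 0,"dz": -10,"turn": 0,"hand": -1},{"dx": 0,"dy": 0,"dz": -20,"turn": 0,"hand": -1},{"dx": 0,"dy": 0,"dz": -30,"turn": 0,"hand": -1},{"dx": 0,"dy": 0,"dz": -35,"turn": 0,"hand": -1},{"dx": 0,"dy": 0,"dz": -26,"turn": 0,"hand": -1},{"dx": 0,"dy": 0,"dz": -12,"turn": 0,"hand": -1},{"dx": 0,"dy": 0,"dz": 0,"turn": 0,"hand": -1}]'

```text
t: 30.35
ee_pos: [589.0, 258.7, 170.5]
tool_rot: [3.14, -0.001, 1.134]
ft_force: [0.4, 0.3, -2.6]
finger_gap: 31.0
```

```bash
python3 -c "
from h import *
go(*well(1),22,1.691); wcap('w10')"
```

```text
t 30.35 turn -0.5567 then d [-440.6  -78.6  148.5] rot [ 3.140e+00 -1.000e-03  1.134e+00] gap 31.01311986425825
```

View pics/w10.png

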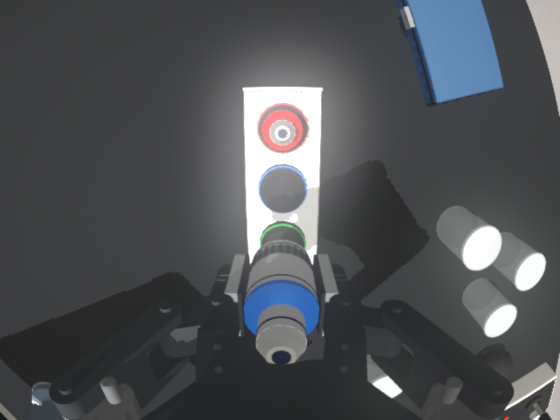

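Blue is held upright at about (281,310). Moving it to well 2.

Request:
apply_moves --targets '[{"dx": 0,"dy": 0,"dz": 0,"turn": -0.07,"hand": -1},{"dx": 0,"dy": 0,"dz": 0,"turn": -0.12,"hand": -1},{"dx": 0,"dy": 0,"dz": 0,"turn": -0.15,"hand": -1},{"dx": 0,"dy": 0,"dz": 0,"turn": -0.137,"hand": -1},{"dx": 0,"dy": 0,"dz": 0,"turn": -0.08,"hand": -1},{"dx": -15,"dy": -3,"dz": 0,"turn": 0,"hand": -1},{"dx": -30,"dy": -6,"dz": 0,"turn": 0,"hand": -1},{"dx": -45,"dy": -8,"dz": 0,"turn": 0,"hand": -1},{"dx": -45,"dy": -8,"dz": 0,"turn": 0,"hand": -1},{"dx": -45,"dy": -8,"dz": 0,"turn": 0,"hand": -1}]'

```text
t: 31.65
ee_pos: [576.4, 73.6, 168.4]
tool_rot: [-3.14, 0.0, 1.69]
ft_force: [0.5, 0.9, -2.7]
finger_gap: 31.5
```

Request:
apply_moves --targets '[{"dx": -45,"dy": -8,"dz": 0,"turn": 0,"hand": -1},{"dx": -45,"dy": -8,"dz": 0,"turn": 0,"hand": -1},{"dx": -45,"dy": -8,"dz": 0,"turn": 0,"hand": -1},{"dx": -45,"dy": -8,"dz": 0,"turn": 0,"hand": -1},{"dx": -35,"dy": -6,"dz": 0,"turn": 0,"hand": -1},{"dx": -25,"dy": -4,"dz": 0,"turn": 0,"hand": -1},{"dx": -15,"dy": -3,"dz": 0,"turn": 0,"hand": -1},{"dx": -6,"dy": 0,"dz": 0,"turn": 0,"hand": -1},{"dx": 0,"dy": 0,"dz": 0,"turn": 0,"hand": -1},{"dx": 0,"dy": 0,"dz": 0,"turn": 0,"hand": -1}]'

```text
t: 32.9
ee_pos: [564.0, -187.5, 169.1]
tool_rot: [-3.141, -0.001, 1.692]
ft_force: [0.7, 0.5, -2.8]
finger_gap: 31.0
```

```bash
python3 -c "
from h import *
go(*well(1),22,1.691)"
```

```text
t 32.9 turn 0.0012 then d [ -0.6  -0.3 147.1] rot [-3.141e+00 -1.000e-03  1.692e+00] gap 30.97043221287063
```

Request:
apply_moves --targets '[{"dx": 0,"dy": 0,"dz": 15,"turn": 0,"hand": -1},{"dx": 0,"dy": 0,"dz": 30,"turn": 0,"hand": -1},{"dx": 0,"dy": 0,"dz": 35,"turn": 0,"hand": -1},{"dx": 0,"dy": 0,"dz": 30,"turn": 0,"hand": -1},{"dx": 0,"dy": 0,"dz": 18,"turn": 0,"hand": -1},{"dx": 0,"dy": 0,"dz": 9,"turn": 0,"hand": -1},{"dx": 0,"dy": 0,"dz": 5,"turn": 0,"hand": -1},{"dx": 0,"dy": 0,"dz": 2,"turn": 0,"hand": -1},{"dx": 0,"dy": 0,"dz": 0,"turn": 0,"hand": -1},{"dx": 0,"dy": 0,"dz": 0,"turn": 0,"hand": -1}]'

```text
t: 34.15
ee_pos: [564.6, -188.8, 25.9]
tool_rot: [3.14, 0.001, 1.691]
ft_force: [-0.4, -0.4, -2.3]
finger_gap: 31.0
```

Request:
apply_moves --targets '[{"dx": 0,"dy": 0,"dz": 1,"turn": 0,"hand": -1},{"dx": 0,"dy": 0,"dz": 0,"turn": 0,"hand": -1}]'

```text
t: 34.4
ee_pos: [564.2, -188.6, 24.3]
tool_rot: [3.142, 0.0, 1.691]
ft_force: [0.1, -0.2, -2.5]
finger_gap: 31.0
```

Request:
apply_moves --targets '[{"dx": 0,"dy": 0,"dz": 0.8,"turn": 0,"hand": -1},{"dx": 0,"dy": 0,"dz": 0,"turn": 0,"hand": -1}]'

```text
t: 34.65
ee_pos: [564.1, -188.6, 23.3]
tool_rot: [-3.141, -0.0, 1.691]
ft_force: [0.4, -0.8, -3.2]
finger_gap: 31.0
```

Request:
apply_moves --targets '[{"dx": 0,"dy": 0,"dz": 0.7,"turn": 0,"hand": -1},{"dx": 0,"dy": 0,"dz": 0,"turn": 0,"hand": -1}]'

```text
t: 34.9
ee_pos: [564.1, -188.6, 22.6]
tool_rot: [-3.141, -0.0, 1.691]
ft_force: [-0.6, -0.1, -2.6]
finger_gap: 31.1
```

Request:
apply_moves --targets '[{"dx": 0,"dy": 0,"dz": 0.7,"turn": 0,"hand": -1},{"dx": 0,"dy": 0,"dz": 0,"turn": 0,"hand": -1}]'

```text
t: 35.15
ee_pos: [564.1, -188.6, 22.0]
tool_rot: [-3.142, -0.0, 1.691]
ft_force: [0.6, -0.8, -2.7]
finger_gap: 31.1
```

Request:
apply_moves --targets '[{"dx": 0,"dy": 0,"dz": 0.5,"turn": 0,"hand": -1},{"dx": 0,"dy": 0,"dz": 0,"turn": 0,"hand": -1}]'

```text
t: 35.4
ee_pos: [564.2, -188.6, 21.5]
tool_rot: [3.142, -0.0, 1.691]
ft_force: [-0.2, -0.8, -2.9]
finger_gap: 30.9
```

Request:
apply_moves --targets '[{"dx": 0,"dy": 0,"dz": 0.5,"turn": 0,"hand": -1},{"dx": 0,"dy": 0,"dz": 0,"turn": 0,"hand": -1}]'

```text
t: 35.65
ee_pos: [564.2, -188.6, 21.5]
tool_rot: [3.141, 0.0, 1.691]
ft_force: [-1.3, 0.1, 2.8]
finger_gap: 31.3
```

Request:
apply_moves --targets '[{"dx": 0,"dy": 0,"dz": 0.4,"turn": 0,"hand": -1},{"dx": 0,"dy": 0,"dz": 0,"turn": 0,"hand": -1}]'

```text
t: 35.9
ee_pos: [564.2, -188.6, 21.4]
tool_rot: [3.141, 0.0, 1.691]
ft_force: [-2.4, 1.3, 5.0]
finger_gap: 31.1
```

Contact at z=21.5, as expected. Releasing.

Request:
apply_moves --targets '[{"dx": 0,"dy": 0,"dz": -0.4,"turn": 0,"hand": -1},{"dx": 0,"dy": 0,"dz": 0,"turn": 0,"hand": -0.15},{"dx": 0,"dy": 0,"dz": 0,"turn": 0,"hand": 0.1},{"dx": 0,"dy": 0,"dz": 0,"turn": 0,"hand": 0.5},{"dx": 0,"dy": 0,"dz": 0,"turn": 0,"hand": 1},{"dx": 0,"dy": 0,"dz": 0,"turn": 0,"hand": 1},{"dx": 0,"dy": 0,"dz": 0,"turn": 0,"hand": 1},{"dx": 0,"dy": 0,"dz": -5,"turn": 0,"hand": 1},{"dx": 0,"dy": 0,"dz": -15,"turn": 0,"hand": 1},{"dx": 0,"dy": 0,"dz": -30,"turn": 0,"hand": 1}]'

```text
t: 37.15
ee_pos: [563.5, -188.3, 71.4]
tool_rot: [-3.14, -0.001, 1.691]
ft_force: [-0.1, -0.2, -0.2]
finger_gap: 85.4
```

Request:
apply_moves --targets '[{"dx": 0,"dy": 0,"dz": -40,"turn": 0,"hand": 1},{"dx": 0,"dy": 0,"dz": -40,"turn": 0,"hand": 1},{"dx": 0,"dy": 0,"dz": -20,"turn": 0,"hand": 1},{"dx": 0,"dy": 0,"dz": 0,"turn": 0,"hand": 1},{"dx": 0,"dy": 0,"dz": 0,"turn": 0,"hand": 1}]'

```text
t: 37.78
ee_pos: [563.5, -188.3, 170.7]
tool_rot: [-3.141, -0.001, 1.691]
ft_force: [-0.0, -0.4, -0.8]
finger_gap: 85.5
```

```bash
python3 -c "
from h import *
wcap('w11')
go(*pot(0),26,1.134)"
```

```text
t 37.83 turn 0.5572 then d [ 473.9 -164.5  144.1] rot [-3.140e+00 -1.000e-03  1.691e+00] gap 85.37973842985717
```

View pics/w11.png

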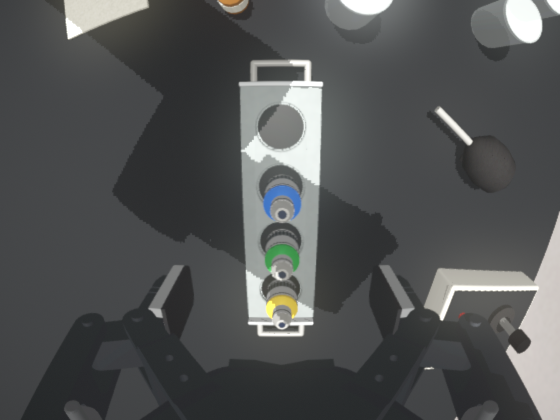

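Blue (282,205), green (282,262) and yellow (281,310) stand upright in their wells. Red is last.

Request:
apply_moves --targets '[{"dx": 0,"dy": 0,"dz": 0,"turn": 0.14,"hand": 1},{"dx": 0,"dy": 0,"dz": 0,"turn": 0.14,"hand": 1},{"dx": 0,"dy": 0,"dz": 0,"turn": 0.14,"hand": 1},{"dx": 0,"dy": 0,"dz": 0,"turn": 0.137,"hand": 1},{"dx": 20,"dy": -7,"dz": 0,"turn": 0,"hand": 1},{"dx": 40,"dy": -14,"dz": 0,"turn": 0,"hand": 1},{"dx": 50,"dy": -17,"dz": 0,"turn": 0,"hand": 1},{"dx": 50,"dy": -17,"dz": 0,"turn": 0,"hand": 1},{"dx": 50,"dy": -17,"dz": 0,"turn": 0,"hand": 1},{"dx": 50,"dy": -17,"dz": 0,"turn": 0,"hand": 1}]'

```text
t: 39.08
ee_pos: [592.3, 87.8, 170.2]
tool_rot: [-3.14, 0.0, 1.138]
ft_force: [1.0, 0.5, 0.6]
finger_gap: 85.4
```

Request:
apply_moves --targets '[{"dx": 50,"dy": -17,"dz": 0,"turn": 0,"hand": 1},{"dx": 50,"dy": -17,"dz": 0,"turn": 0,"hand": 1},{"dx": 50,"dy": -18,"dz": 0,"turn": 0,"hand": 1},{"dx": 36,"dy": -13,"dz": 0,"turn": 0,"hand": 1},{"dx": 20,"dy": -7,"dz": 0,"turn": 0,"hand": 1},{"dx": 8,"dy": -3,"dz": 0,"turn": 0,"hand": 1},{"dx": 0,"dy": 0,"dz": 0,"turn": 0,"hand": 1},{"dx": 0,"dy": 0,"dz": 0,"turn": 0,"hand": 1}]'

```text
t: 40.08
ee_pos: [616.0, 308.8, 170.9]
tool_rot: [-3.141, 0.001, 1.133]
ft_force: [1.0, -0.1, 0.3]
finger_gap: 85.4
```

```bash
python3 -c "
from h import *
go(*pot(0),26,1.134)"
```

```text
t 40.08 turn -0.0011 then d [  1.3  -1.9 144.9] rot [-3.141e+00  1.000e-03  1.133e+00] gap 85.37711394642908
```

Request:
apply_moves --targets '[{"dx": 0,"dy": -1.5,"dz": 20,"turn": 0,"hand": 1},{"dx": 0,"dy": 0,"dz": 40,"turn": 0,"hand": 1},{"dx": 0,"dy": 0,"dz": 40,"turn": 0,"hand": 1},{"dx": 0,"dy": 0,"dz": 28,"turn": 0,"hand": 1},{"dx": 0,"dy": 0,"dz": 15,"turn": 0,"hand": 1},{"dx": 0,"dy": 0,"dz": 0,"turn": 0,"hand": 1},{"dx": 0,"dy": 0,"dz": 0,"turn": 0,"hand": 1}]'

```text
t: 40.95
ee_pos: [615.8, 310.9, 29.4]
tool_rot: [3.14, -0.002, 1.134]
ft_force: [-0.2, 0.7, -0.8]
finger_gap: 85.3
```

```bash
python3 -c "
from h import *
go(*pot(0),26,1.134); wcap('w12')"
```

```text
t 40.95 turn -0.0001 then d [-0.5 -0.8  3.4] rot [ 3.140e+00 -2.000e-03  1.134e+00] gap 85.34930568443394
```

View pics/w12.png

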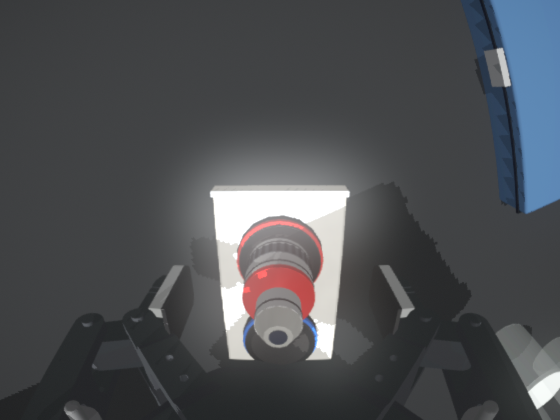

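Red's nose at (278,335) is about 1 mm off the pads' centre. Adjusting and gripping.

Request:
apply_moves --newtons 40 --targets '[{"dx": -0.5,"dy": -0.9,"dz": 3,"turn": 0,"hand": 1},{"dx": 0,"dy": 0,"dz": 0,"turn": 0,"hand": -0.1},{"dx": 0,"dy": 0,"dz": 0,"turn": 0,"hand": -0.2},{"dx": 0,"dy": 0,"dz": 0,"turn": 0,"hand": -0.4},{"dx": 0,"dy": 0,"dz": 0,"turn": 0,"hand": -1},{"dx": 0,"dy": 0,"dz": 0,"turn": 0,"hand": -1},{"dx": 0,"dy": 0,"dz": 0,"turn": 0,"hand": -1},{"dx": 0,"dy": 0,"dz": 0,"turn": 0,"hand": -1}]'

```text
t: 42.0
ee_pos: [613.8, 311.0, 25.3]
tool_rot: [3.141, -0.0, 1.134]
ft_force: [-0.1, -0.0, 3.6]
finger_gap: 31.2
```

Request:
apply_moves --targets '[{"dx": 0,"dy": 0,"dz": -3,"turn": 0,"hand": -1},{"dx": 0,"dy": 0,"dz": -10,"turn": 0,"hand": -1},{"dx": 0,"dy": 0,"dz": -20,"turn": 0,"hand": -1},{"dx": 0,"dy": 0,"dz": -30,"turn": 0,"hand": -1},{"dx": 0,"dy": 0,"dz": -35,"turn": 0,"hand": -1},{"dx": 0,"dy": 0,"dz": -30,"turn": 0,"hand": -1},{"dx": 0,"dy": 0,"dz": -15,"turn": 0,"hand": -1},{"dx": 0,"dy": 0,"dz": 0,"turn": 0,"hand": -1}]'

```text
t: 43.0
ee_pos: [614.3, 311.1, 169.9]
tool_rot: [3.139, -0.002, 1.134]
ft_force: [-0.1, -0.1, -0.4]
finger_gap: 30.8
```

```bash
python3 -c "
from h import *
go(*well(0),14,1.691); wcap('w13')"
```

```text
t 43.0 turn -0.5567 then d [-431.6 -109.9  155.9] rot [ 3.139e+00 -2.000e-03  1.134e+00] gap 30.826355061886147
```

View pics/w13.png

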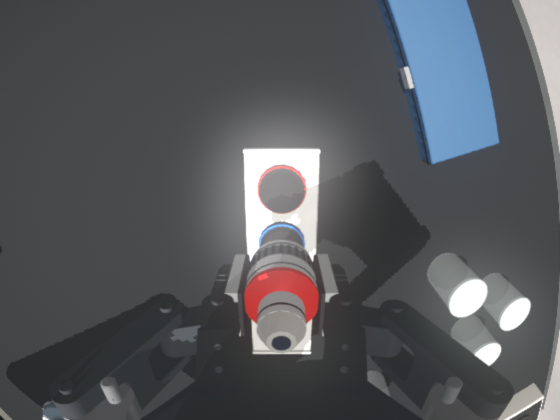

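Red is held upright at about (281,300). Moving it to well 1.

Request:
apply_moves --targets '[{"dx": 0,"dy": 0,"dz": 0,"turn": -0.07,"hand": -1},{"dx": 0,"dy": 0,"dz": 0,"turn": -0.12,"hand": -1},{"dx": 0,"dy": 0,"dz": 0,"turn": -0.15,"hand": -1},{"dx": 0,"dy": 0,"dz": 0,"turn": -0.137,"hand": -1},{"dx": 0,"dy": 0,"dz": 0,"turn": -0.08,"hand": -1},{"dx": -15,"dy": -4,"dz": 0,"turn": 0,"hand": -1},{"dx": -30,"dy": -8,"dz": 0,"turn": 0,"hand": -1},{"dx": -45,"dy": -11.5,"dz": 0,"turn": 0,"hand": -1},{"dx": -45,"dy": -11.5,"dz": 0,"turn": 0,"hand": -1},{"dx": -45,"dy": -11.5,"dz": 0,"turn": 0,"hand": -1}]'

```text
t: 44.3
ee_pos: [587.7, 124.2, 167.1]
tool_rot: [-3.139, 0.0, 1.69]
ft_force: [-0.0, 0.5, -1.0]
finger_gap: 30.9
```

Request:
apply_moves --targets '[{"dx": -45,"dy": -11.5,"dz": 0,"turn": 0,"hand": -1},{"dx": -45,"dy": -11.5,"dz": 0,"turn": 0,"hand": -1},{"dx": -45,"dy": -11.5,"dz": 0,"turn": 0,"hand": -1},{"dx": -45,"dy": -11.5,"dz": 0,"turn": 0,"hand": -1},{"dx": -32,"dy": -8,"dz": 0,"turn": 0,"hand": -1},{"dx": -22,"dy": -6,"dz": 0,"turn": 0,"hand": -1},{"dx": -13,"dy": -3,"dz": 0,"turn": 0,"hand": -1},{"dx": -5,"dy": 0,"dz": 0,"turn": 0,"hand": -1},{"dx": 0,"dy": 0,"dz": 0,"turn": 0,"hand": -1},{"dx": 0,"dy": 0,"dz": 0,"turn": 0,"hand": -1}]'

```text
t: 45.55
ee_pos: [556.7, -130.3, 167.9]
tool_rot: [-3.141, -0.0, 1.692]
ft_force: [0.4, 0.2, -1.4]
finger_gap: 31.0
```

```bash
python3 -c "
from h import *
go(*well(0),14,1.691)"
```

```text
t 45.55 turn 0.0012 then d [-3.000e-01  1.000e-01  1.539e+02] rot [-3.141 -0.     1.692] gap 30.968694964006914
```

Request:
apply_moves --targets '[{"dx": 0,"dy": 0,"dz": 15,"turn": 0,"hand": -1},{"dx": 0,"dy": 0,"dz": 30,"turn": 0,"hand": -1},{"dx": 0,"dy": 0,"dz": 35,"turn": 0,"hand": -1},{"dx": 0,"dy": 0,"dz": 30,"turn": 0,"hand": -1},{"dx": 0,"dy": 0,"dz": 20,"turn": 0,"hand": -1},{"dx": 0,"dy": 0,"dz": 12,"turn": 0,"hand": -1},{"dx": 0,"dy": 0,"dz": 6,"turn": 0,"hand": -1},{"dx": 0,"dy": 0,"dz": 2,"turn": 0,"hand": -1},{"dx": 0,"dy": 0,"dz": 0,"turn": 0,"hand": -1},{"dx": 0,"dy": 0,"dz": 0,"turn": 0,"hand": -1}]'

```text
t: 46.8
ee_pos: [557.2, -131.4, 18.7]
tool_rot: [3.14, 0.001, 1.691]
ft_force: [-0.4, -0.1, -0.8]
finger_gap: 30.8
```

Request:
apply_moves --targets '[{"dx": 0,"dy": 0,"dz": 1,"turn": 0,"hand": -1},{"dx": 0,"dy": 0,"dz": 0,"turn": 0,"hand": -1}]'

```text
t: 47.05
ee_pos: [556.8, -131.2, 17.2]
tool_rot: [3.141, 0.0, 1.691]
ft_force: [-0.1, -1.3, -1.0]
finger_gap: 30.9
```

Request:
apply_moves --targets '[{"dx": 0,"dy": 0,"dz": 0.7,"turn": 0,"hand": -1},{"dx": 0,"dy": 0,"dz": 0,"turn": 0,"hand": -1}]'

```text
t: 47.3
ee_pos: [556.7, -131.1, 16.3]
tool_rot: [-3.141, -0.0, 1.691]
ft_force: [-0.5, 0.2, -1.2]
finger_gap: 30.7
```

Request:
apply_moves --targets '[{"dx": 0,"dy": 0,"dz": 0.7,"turn": 0,"hand": -1},{"dx": 0,"dy": 0,"dz": 0,"turn": 0,"hand": -1}]'

```text
t: 47.55
ee_pos: [556.7, -131.2, 15.5]
tool_rot: [-3.141, -0.0, 1.691]
ft_force: [0.2, 0.2, -0.9]
finger_gap: 31.1
```

Request:
apply_moves --targets '[{"dx": 0,"dy": 0,"dz": 0.8,"turn": 0,"hand": -1},{"dx": 0,"dy": 0,"dz": 0,"turn": 0,"hand": -1}]'

```text
t: 47.8
ee_pos: [556.7, -131.1, 14.7]
tool_rot: [-3.141, -0.0, 1.691]
ft_force: [0.2, 0.3, -1.4]
finger_gap: 31.1
```

Request:
apply_moves --targets '[{"dx": 0,"dy": 0,"dz": 0.7,"turn": 0,"hand": -1},{"dx": 0,"dy": 0,"dz": 0,"turn": 0,"hand": -1}]'

```text
t: 48.05
ee_pos: [556.7, -131.2, 14.0]
tool_rot: [-3.141, -0.0, 1.691]
ft_force: [-0.3, 0.1, -1.5]
finger_gap: 31.3
```

Request:
apply_moves --targets '[{"dx": 0,"dy": 0,"dz": 0.6,"turn": 0,"hand": -1},{"dx": 0,"dy": 0,"dz": 0,"turn": 0,"hand": -1}]'

```text
t: 48.3
ee_pos: [556.7, -131.2, 13.5]
tool_rot: [-3.141, -0.0, 1.691]
ft_force: [0.5, 1.0, -0.9]
finger_gap: 30.8
```

Request:
apply_moves --targets '[{"dx": 0,"dy": 0,"dz": 0.5,"turn": 0,"hand": -1},{"dx": 0,"dy": 0,"dz": 0,"turn": 0,"hand": -1}]'

```text
t: 48.55
ee_pos: [556.8, -131.2, 13.3]
tool_rot: [3.141, 0.0, 1.691]
ft_force: [-1.1, 0.5, 2.2]
finger_gap: 31.2
```

Request:
apply_moves --targets '[{"dx": 0,"dy": 0,"dz": 0.4,"turn": 0,"hand": -1},{"dx": 0,"dy": 0,"dz": 0,"turn": 0,"hand": -1}]'

```text
t: 48.8
ee_pos: [556.8, -131.2, 13.2]
tool_rot: [3.141, 0.0, 1.691]
ft_force: [-1.3, -0.3, 4.2]
finger_gap: 30.8
```

Contact at z=13.3, as predicted. Releasing and backing off.

Request:
apply_moves --targets '[{"dx": 0,"dy": 0,"dz": -0.4,"turn": 0,"hand": -1},{"dx": 0,"dy": 0,"dz": 0,"turn": 0,"hand": -0.15},{"dx": 0,"dy": 0,"dz": 0,"turn": 0,"hand": 0.1},{"dx": 0,"dy": 0,"dz": 0,"turn": 0,"hand": 0.5},{"dx": 0,"dy": 0,"dz": 0,"turn": 0,"hand": 1},{"dx": 0,"dy": 0,"dz": 0,"turn": 0,"hand": 1},{"dx": 0,"dy": 0,"dz": 0,"turn": 0,"hand": 1},{"dx": 0,"dy": 0,"dz": -5,"turn": 0,"hand": 1},{"dx": 0,"dy": 0,"dz": -15,"turn": 0,"hand": 1},{"dx": 0,"dy": 0,"dz": -30,"turn": 0,"hand": 1}]'

```text
t: 50.05
ee_pos: [556.1, -130.9, 63.5]
tool_rot: [-3.14, -0.001, 1.691]
ft_force: [0.5, -0.5, 0.5]
finger_gap: 85.6
```

Request:
apply_moves --targets '[{"dx": 0,"dy": 0,"dz": -40,"turn": 0,"hand": 1},{"dx": 0,"dy": 0,"dz": -40,"turn": 0,"hand": 1},{"dx": 0,"dy": 0,"dz": -40,"turn": 0,"hand": 1},{"dx": 40,"dy": 0,"dz": 0,"turn": 0,"hand": 1},{"dx": 50,"dy": 0,"dz": 0,"turn": 0,"hand": 1},{"dx": 50,"dy": 0,"dz": 0,"turn": 0,"hand": 1},{"dx": 40,"dy": 0,"dz": 0,"turn": 0,"hand": 1},{"dx": 0,"dy": 0,"dz": 0,"turn": 0,"hand": 1},{"dx": 0,"dy": 0,"dz": 0,"turn": 0,"hand": 1}]'

```text
t: 51.18
ee_pos: [535.5, 47.2, 183.8]
tool_rot: [3.14, 0.001, 1.692]
ft_force: [0.1, -0.7, -0.1]
finger_gap: 85.4
```

```bash
python3 -c "
from h import *
p,d=arm.capture('scene');q=cv2.resize(p[180:320,60:300,::-1],None,fx=3.2,fy=3.2);cv2.imwrite('pics/s14.png',q)
p,d=arm.capture('top');cv2.imwrite('pics/t14.png',cv2.resize(p[130:250,290:480,::-1],None,fx=4,fy=4))
W=cloud('top',d)
for k,h in enumerate((60,72,68,64)):
    m=(np.linalg.norm(W[...,:2]-well(k),axis=2)<20)&(d>0);P=W[m];z=np.percentile(P[:,2],99);Q=P[P[:,2]>8+h-12]
    print(k,'top z',z.round(1),'expect',8+h,'nose offset',(np.median(Q[:,:2],0)-well(k)).round(1))
print(arm.get_obs()['t'],arm.get_obs()['ft_force'])"
```

```text
0 top z 71.2 expect 68 nose offset [-1.5  1.3]
1 top z 82.8 expect 80 nose offset [-0.5 -1.3]
2 top z 79.3 expect 76 nose offset [-0.6  0.8]
3 top z 75.2 expect 72 nose offset [-1.   1.9]
51.275 [ 0.48747449  0.49812392 -0.04059674]
```

View pics/s14.png

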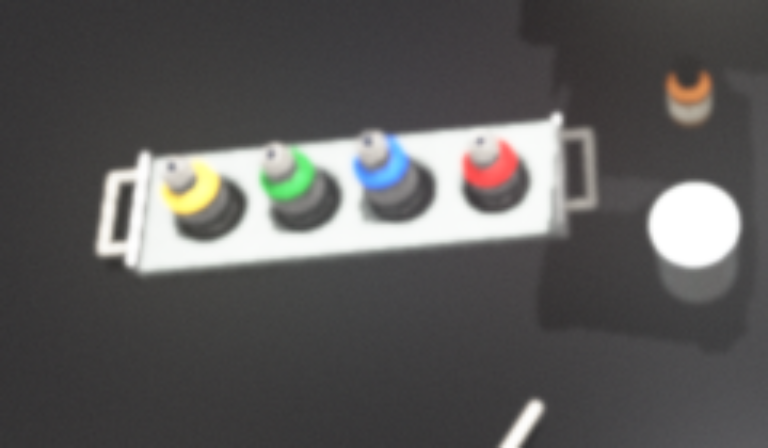

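View pics/t14.png

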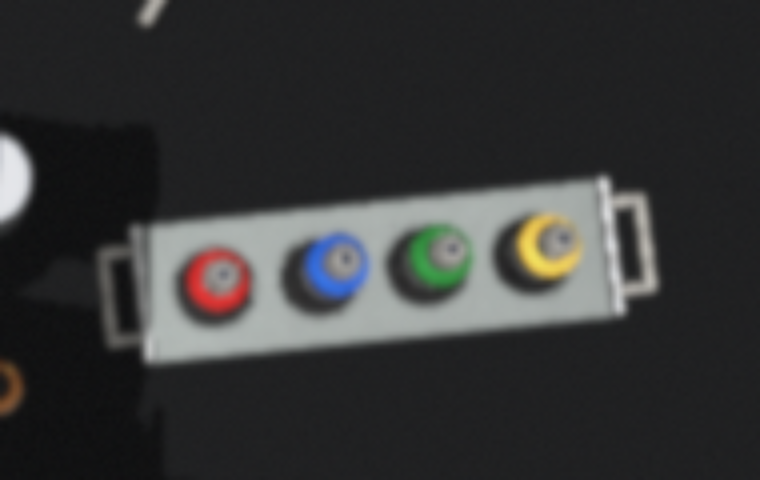

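In both views all four stand upright in the wells. In the top crop, left to right, they are red (217,280), blue (340,265), green (445,253) and yellow (552,245). Handing in.

```bash
python3 -c "
from cell import arm
print(arm.hand_in())"
```

```text
the job is handed in; nothing more can be done
None
```

All four objectives are in the carrier, standing upright in the tray's order: red, blue, green, yellow from left to right as seen from the robot. I gripped each one on its barrel at 40 N and lowered it until the wrist force showed it touching the well floor. I then released it and handed in at about 51 s.

**Final checks:** in the top and scene pictures each nose stands within about 2.5 mm of its well centre. Upward contact force at set-down reached about 7 N at most, and the arm was clear of everything at hand-in.

**Disagreements:**
- The depth camera read all four tops about 3 mm higher than expected. The offset was the same for all four, so I took it as camera bias.
- Yellow touched down about 1 mm higher than predicted; the other three touched within about 0.1 mm of it.

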